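# Lock the bayonet die cap onto the clay extruder

### The arm

A 7-joint arm with a two-finger parallel gripper is mounted at the origin on a cart in front of the work surface, level with it; the furniture and walls round the work are solid. World frame = base frame: x ahead of the robot, y to its left, z up, the work surface at z = 0. Lengths are in m, angles in degrees, forces in N, time in s.
With the tool pointing down it reaches from about 0.35 to 0.9 m from the base axis. Payload 8.1 kg.
Tool frame: the origin (TCP) lies midway between the tips of the shut fingers; the grasp point (between the pads) lies 19 mm behind it; z points along the fingers, y is the line along which they close (so a half turn about z gives the same grasp; the last joint's range is limited). The gripper opens to 85 mm and grips with 20 to 120 N. Pads are 22 mm wide; open, the fingers measure 114 mm over their backs; the gripper's body (76 mm by 85 mm) begins 54 mm behind the grasp point. The pads swing forward as they close: fully open they stand 13 mm farther back than shut.
Start: joints at [67.002, 24.895, 1.432, 90.138, -0.665, 64.973, -4.303], TCP at [0.184, -0.597, 0.231] pointing down, gripper open.
Joint ranges: [-149.89, 149.89], [-25.12, 119.58], [-72.63, 75.52], [4.76, 147.25], [-75.54, 255.54], [6.69, 114.76], [-157.13, 157.13]. Speed limits (degrees/s): [127.2, 127.2, 172.46, 172.46, 180, 180, 180].

### API

Orientations are given as [roll, pitch, yaw] about the fixed x, y, z axes, in that order (R = Rz(yaw) Ry(pitch) Rx(roll)).
In Python, from rig import * gives the robot as it stands.
- The arm moves only by the shell command python3 -m crank 'ROWS' [OPENING] [FORCE]. ROWS is JSON, a list of rows, each an object of numbers: "tx", "ty", "tz": the shift along the tool's x, y, z scaled (see below); "turn": the turn about the tool's z scaled (see below). In form: [{"tx": .., "ty": .., "tz": .., "turn": ..}, ...]. A call has 1 to 12 rows; each row is the pose to reach, as a shift and turn from the pose commanded when the call began, along the tool's axes at that moment; what a row does not reach only later rows make up. The controller multiplies each number of a shift by 0.4 m and each number of a turn by 45 degrees. A row lasts 1/8 s, in which the tool goes at most 62.5 mm and 10.7 degrees, less where a joint would pass 70% of its speed; a pose out of reach is approached as far as the arm can. A call with a number of a shift or a turn outside -1 to 1 is refused whole. A call with a gripper value outside its range is refused whole. OPENING is the opening in per cent of the stroke, from 0 (shut) to 100 (fully open), set as the call begins (- or left out, the last holds). The fingers move at their own pace and stop on an object; FORCE is the grip in N (left out, the last holds). Time passes only in rows, so rows that repeat a pose let the fingers close. It gives the time, the measured TCP pose, the force and the opening at its end, in the units of the state.
- sense(): the state, without advancing time (a new reading comes with each control period).
- camera(name): name is "scene" or "side" or "wrist"; returns (picture, depth): 480x640x3 uint8, red, green, blue; 480x640 float32, m along the optical axis (not along the pixel's ray), 0 where there is no reading.
- calibration(name): a dict with "fx", "fy", "cx", "cy" (pixels), "eye" and "attitude" of the camera in the world. Camera axes: x right, y up, looking along -z (the intrinsics and any distortion apply to the point x, -y, -z); pixel columns grow to the right and rows downward; lengths in m; the calibration is good to about 2 mm. A picture is of the moment at which its call begins: read the wrist's pose just before it. calibration takes no time and is no camera call; for the wrist camera it gives the pose at the moment of the call.
- hand_in(): hands the job in, once; it reports no verdict.
The state is a dict: "t": time; "joint_positions": joint angles; "qd": joint speeds; "effort": joint torques, N m; "position": TCP position; "orientation": TCP orientation; "contact_force": force on the tool from outside, world axes, zero at the start; "moment": the same for the moment, N m; "opening": finger opening in m.
Only numpy, scipy, OpenCV 4.12 (cv2) and the standard library are available. Lean on these libraries where they do the work, as an engineer would, in place of code of your own. Each camera call takes 0.05 s, during which the arm holds its last target. There are 200 camera calls.

### The job

Fit the die cap onto the upright clay extruder barrel: pass its two lugs through the slots in the mouth, push the cap down gently against the spring, twist it clockwise (seen from above) to the stop, and let the spring lift it into the locking notches so that it stays locked and level when you let go. Be gentle: keep the force between cap and barrel well under 50 N, stop twisting when you feel the stop, and leave the pinch pot, the blue cup and the ring cutter where they are.

Things in the scene. Friction and masses are not known exactly. Their poses are not given: they have to be found in the camera images.
- stand: Extruder stand, fixed to the table: plywood foot 140 x 140 x 18 mm, dark clamp ring 104 mm across, in it an upright aluminium barrel 88 mm across, open at the top. Origin: centre of the foot's underside, on the barrel's axis; z up. The barrel is clamped fast at an unknown height and angle, not in this pose: rim 101 to 119 mm above the table, turned about z within 0.40 rad either way of the stand's axes.
- mouth (a point): Nominal centre of the mouth, on the axis 110 mm above the table; the true rim is up to 9 mm higher or lower. 52 mm bore through a 6 mm thick lip; two opposite slots in the lip, 29 degrees wide (13 mm at the bore), out to 39 mm from the axis. The line through the slots is within 0.40 rad either way of the stand's x axis: see it, or feel for it, turning the cap lightly on the rim until the lugs drop in.
- clamp (a point): Point on the barrel's axis at the clamp ring's top, 32 mm above the table. In the barrel: from each slot a lug track runs clockwise (from above) under the lip; the other way is blocked. From 31 to 61 degrees clockwise of the slot's centre its roof has a notch 3 mm deep; then a solid stop, met 0.87 rad clockwise of the slot's centre; from 0.73 rad on the lugs can rise into the notches.
- plate (a joint): How far the sprung steel plate (48 mm across) inside the barrel's bore is pushed down, m. 0: free, its top 7 mm below the rim. It pushes up on the cap's foot: starts to yield at 3 N, then 0.5 N more per mm. With the cap on it: lugs just under the lip 0.009, cap pushed right down (flange on the rim) 0.011, locked in the notches and let go 0.006.
- cap: Steel die cap, about 0.16 kg, on the table, grip bar up. Origin: centre of its underside; z up, x along lugs and bar (half-turn symmetric). Flange 84 mm across, z 18 to 24 mm. Its underside lies this far below the barrel's rim: lugs standing on the rim 4 mm; dropped into the slots, foot on the free plate 7; lugs just under the lip 16; pushed right down, flange on rim 18; locked and let go 13.
- lugs (a point): Point on the cap's axis, 7 mm above its underside, midway between the lugs; axes of the cap. The spigot is 49 mm across, z 0 to 18 mm of the cap, its lower edge chamfered by 3 mm. The two lugs stick out of it along +x and -x to 35 mm from the axis; 10 mm wide (y), 6 mm thick, z 4 to 10 mm of the cap.
- grip (a point): Middle of the cap's black grip bar, 40 mm above the cap's underside; axes of the cap. The bar is 60 mm long (x), 12 mm thick (y) and 32 mm high, z 24 to 56 mm of the cap; pinch it across its thickness from above.
- pot: Bystander: grey clay pinch pot, 75 x 68 x 44 mm; origin at the centre of its underside.
- cup: Bystander: light blue plastic cup, 66 mm across and 66 mm high; origin at the centre of its underside.
- cutter: Bystander: tin ring cutter, 70 mm across and 24 mm high; origin at the centre of its underside.
Not all that is in view belongs to the job. Leave any pink, red or turquoise look-alike of the cap alone.

How it is judged:
By the outcome, as a careful person would: the job done as asked, in the order asked, and still so for the second after the job is handed in, with the robot touching nothing.
It also fails if it takes over 72 s, if anything falls off the work surface, if the arm or the gripper's body presses on something with over 40 N, if the wrist force passes 120 N, or if a joint passes its speed limit or range.

## Working session

There is one attempt and no reset: what is moved stays moved. The work goes in short steps, Python scripts to look and compute and a shell command to move; the robot and the scene stay as the last step left them, time stands still between calls to the robot, and variables do not carry over. Pictures are saved under pics/ and viewed, on a budget of 10 in all, crops included, one or two more only if the job needs it, and the job is handed in when it is done.

```bash
mkdir -p pics; ls
cat > h.py <<'E'
from rig import *
import numpy as np, cv2
from scipy.spatial.transform import Rotation as R
def cal(n):
    c=calibration(n); return c
def rot(c):
    a=np.array(c["attitude"],float)
    return a if a.shape==(3,3) else R.from_euler('xyz',a,degrees=True).as_matrix()
def pts(c,u,v,d):
    u,v,d=map(lambda a:np.asarray(a,float),(u,v,d))
    p=np.stack([(u-c["cx"])/c["fx"]*d,-(v-c["cy"])/c["fy"]*d,-d],-1)
    return p@rot(c).T+np.array(c["eye"])
def onplane(c,u,v,z):
    e=np.array(c["eye"]); r=pts(c,u,v,np.ones_like(np.asarray(u,float)))-e
    return e+r*((z-e[2])/r[...,2])[...,None]
def save(n,img,s=1):
    cv2.imwrite(n,cv2.resize(img[...,::-1],None,fx=s,fy=s))
E
python3 - <<'E'
from h import *
print(sense())
for n in ("scene","side","wrist"):
    c=calibration(n); print(n,c)
    p,d=camera(n); np.savez(f"{n}0.npz",p=p,d=d); save(f"pics/{n}0.png",p)
E
```

```text
pics
{'t': 0.0, 'joint_positions': array([67.00133417, 24.93610163,  1.42930944, 90.18936404, -0.6653501 ,
       64.97327225, -4.30486011]), 'qd': array([-0.06380199,  0.03017884,  0.00705813, -0.0848235 , -0.07678153,
       -0.03538639,  0.09109713]), 'effort': array([-3.57447161e-04, -6.70471716e+01,  1.02502327e+00, -3.16207373e+01,
        1.55795045e-02,  1.25214012e-02, -1.74201517e-05]), 'position': array([ 0.18379952, -0.59683081,  0.23052768]), 'orientation': array([-1.79909828e+02,  6.91069873e-03,  1.71152641e+01]), 'contact_force': array([-0.2375758 ,  0.6228506 ,  0.18783362]), 'moment': array([ 0.02741021, -0.01542569, -0.05510984]), 'opening': 0.08572089027760352}
scene {'fx': 482.1933722076707, 'fy': 482.1933722076707, 'cx': 325.1876070043854, 'cy': 244.9611615764241, 'eye': array([ 0.21302388, -0.47997155,  0.81029291]), 'attitude': array([ 39.90163997,  -0.17764648, -37.09956282])}
side {'fx': 516.870377433534, 'fy': 516.870377433534, 'cx': 320.41109423079484, 'cy': 244.31720731514653, 'eye': array([ 0.43050717, -0.7560365 ,  0.38110964]), 'attitude': array([69.1661543 , -0.64548726, -8.80795691])}
wrist {'fx': 399.0589834793195, 'fy': 399.0589834793195, 'cx': 322.5474640500134, 'cy': 237.90391697624682, 'eye': array([ 0.25360404, -0.57507128,  0.37382996]), 'attitude': array([-1.67882360e+01,  2.97421131e-02, -7.28943688e+01])}
```

View pics/scene0.png

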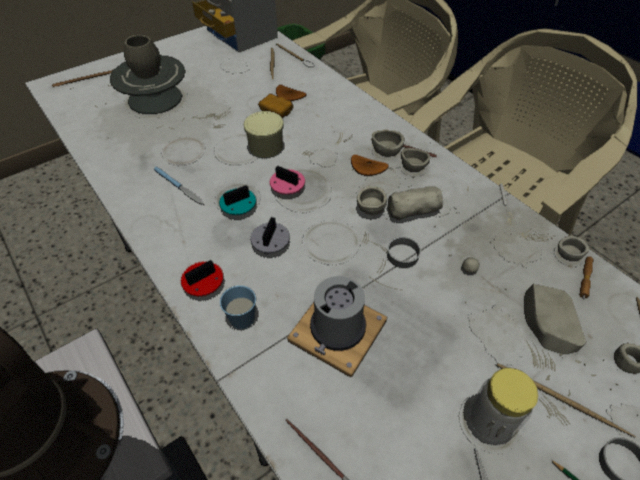

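View pics/side0.png

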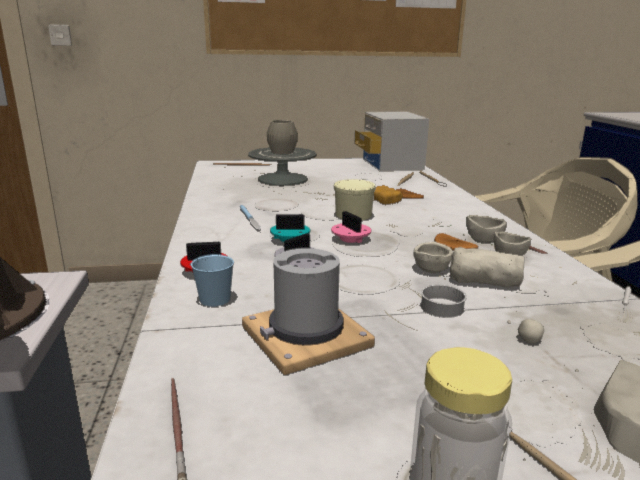

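Candidates for the cap in the scene view are grey (270,237), teal (238,200), pink (287,180) and red (203,278). The description calls for steel, so I choose grey at (270,237). The barrel mouth is at about (340,297), with dark slots near (352,287) and (324,309).

Run:
```python
from h import *
f=np.load("scene0.npz"); p,d=f["p"],f["d"]; c=calibration("scene")
a=cv2.resize(p[205:265,235:305],None,fx=5.5,fy=5.5,interpolation=cv2.INTER_CUBIC); b=cv2.resize(p[265:325,300:380],None,fx=5,fy=5.5,interpolation=cv2.INTER_CUBIC)
save("pics/crop1.png",np.hstack([a,b]))
v,u=np.mgrid[0:480,0:640]; P=pts(c,u,v,d)
z=P[...,2]
print("table z",np.median(z[330:360,240:280]))
# cap
box=np.zeros((480,640),bool); box[205:265,240:300]=1
hsv=cv2.cvtColor(p,cv2.COLOR_RGB2HSV)
fl=box&(z>.017)&(z<.03); bar=box&(z>.05)&(z<.062)&(hsv[...,2]<60)
for n,m in(("flange",fl),("bar",bar)):
    q=P[m]; print(n,m.sum(),q.mean(0),np.median(q[:,2]))
    (x,y),r=cv2.minEnclosingCircle(q[:,:2].astype(np.float32)); print(" circ",x,y,r)
    print(" rect",cv2.minAreaRect((q[:,:2]*1000).astype(np.float32)))
    w,V=np.linalg.eigh(np.cov(q[:,:2].T)); print(" dir",np.degrees(np.arctan2(V[1,1],V[0,1])))
# barrel
box[:]=0; box[265:345,300:385]=1
m=box&(z>.09)&(z<.125); q=P[m]; print("rim z hist",np.histogram(q[:,2],bins=np.arange(.09,.126,.002)))
zr=np.percentile(q[:,2],90); m=box&(abs(z-zr)<.004); q=P[m]
print("rim",zr,np.median(q[:,2])); (x,y),r=cv2.minEnclosingCircle(q[:,:2].astype(np.float32)); print(x,y,r)
```

```text
table z -0.0001528258330199539
flange 852 [0.52920014 0.14142148 0.02425849] 0.024368067407990635
 circ 0.5257968902587891 0.17274005711078644 0.08126729726791382
 rect ((541.1427001953125, 168.52825927734375), (157.49818420410156, 83.90424346923828), 74.68849182128906)
 dir 89.62689467815483
bar 125 [0.52854484 0.13065565 0.05543096] 0.055695419893773135
 circ 0.530936598777771 0.13028767704963684 0.027719462290406227
 rect ((529.0640258789062, 132.61741638183594), (55.215293884277344, 12.591423988342285), 38.79179382324219)
 dir -141.91444048818178
rim z hist (array([ 36,  55,  44,  36,  33,  44,  33,  41,  46, 166, 335, 124, 119,
       545, 401,  37,   0]), array([0.09 , 0.092, 0.094, 0.096, 0.098, 0.1  , 0.102, 0.104, 0.106,
       0.108, 0.11 , 0.112, 0.114, 0.116, 0.118, 0.12 , 0.122, 0.124]))
rim 0.11877479404077025 0.11770644213103448
0.5138351321220398 -0.12494432181119919 0.04555383324623108
```

View pics/crop1.png

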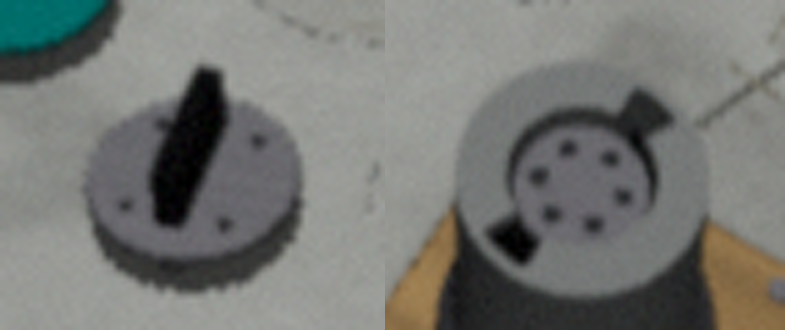

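Close crop: the left side is the grey steel cap with its black bar at roughly 39°. The right side is the mouth, with slots at about (353,285) and (326,309). The flange is at 24 mm, the bar top at 56 mm and the rim at about 118 mm, which agrees with the sizes given. I'll fly over the barrel and look from there.

```bash
python3 -m crank '[{"tx":0.99,"ty":-0.86,"tz":-0.125},{"tx":0.99,"ty":-0.86,"tz":-0.125},{"tx":0.99,"ty":-0.86,"tz":-0.125},{"tx":0.99,"ty":-0.86,"tz":-0.125},{"tx":0.99,"ty":-0.86,"tz":-0.125},{"tx":0.99,"ty":-0.86,"tz":-0.125},{"tx":0.99,"ty":-0.86,"tz":-0.125},{"tx":0.99,"ty":-0.86,"tz":-0.125},{"tx":0.99,"ty":-0.86,"tz":-0.125},{"tx":0.99,"ty":-0.86,"tz":-0.125},{"tx":0.99,"ty":-0.86,"tz":-0.125}]' 100 40
python3 - <<'E'
from h import *
s=sense();print(s["position"],s["orientation"]); c=calibration("wrist"); p,d=camera("wrist"); np.savez("w1.npz",p=p,d=d,**{k:c[k] for k in c}); save("pics/w1.png",p)
v,u=np.mgrid[0:480,0:640]; P=pts(c,u,v,d); z=P[...,2]
near=np.hypot(P[...,0]-.514,P[...,1]+.125)<.06
zr=np.median(z[near&(z>.114)&(z<.13)]); print("rim",zr)
cs=calibration("scene")
A=onplane(cs,[353,325.6],[285,308.6],.118); print("slots scene",A,np.degrees(np.arctan2(*(A[0]-A[1])[1::-1])))
m=(near&(abs(z-zr)<.004)).astype(np.uint8)
q=P[m>0][:,:2]; 
h=cv2.convexHull((q*1000).astype(np.float32)); print("outer",cv2.fitEllipse(h))
# dark slots
r=np.hypot(*(np.moveaxis(P[...,:2],-1,0)-np.array([.514,-.125])[:,None,None]))
E
```

```text
[ 0.18384505 -0.59694372  0.23069273] [-1.79929262e+02  5.67469722e-03  1.71179906e+01]
rim nan
slots scene [[ 0.5477181  -0.12168498  0.118     ]
 [ 0.48013405 -0.1314938   0.118     ]] 8.25797022442616schema error: expected keys tx, ty, tz, turn
  return _methods._mean(a, axis=axis, dtype=dtype,
  ret = ret.dtype.type(ret / rcount)
Traceback (most recent call last):
cv2.error: OpenCV(4.12.0) /io/opencv/modules/imgproc/src/shapedescr.cpp:356: error: (-215:Assertion failed) n >= 0 && (depth == CV_32F || depth == CV_32S) in function 'fitEllipseNoDirect'
```

View pics/w1.png

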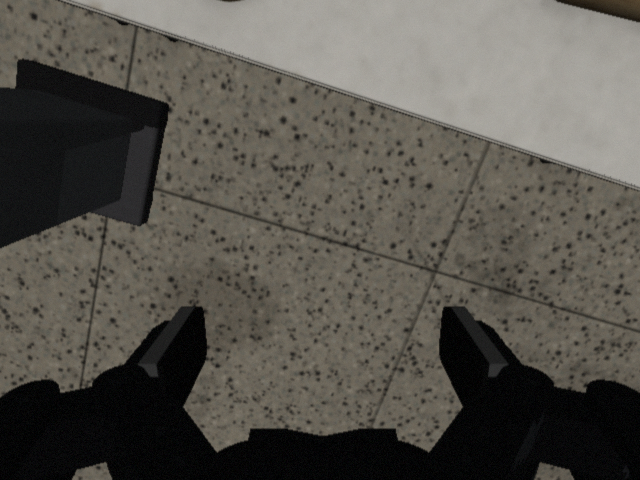

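The move was refused because every key is required, so the picture shows only the floor and the fingers at the bottom. I'll resend it with all keys.

```bash
python3 -m crank '[{"tx":0.99,"ty":-0.86,"tz":-0.125,"turn":0},{"tx":0.99,"ty":-0.86,"tz":-0.125,"turn":0},{"tx":0.99,"ty":-0.86,"tz":-0.125,"turn":0},{"tx":0.99,"ty":-0.86,"tz":-0.125,"turn":0},{"tx":0.99,"ty":-0.86,"tz":-0.125,"turn":0},{"tx":0.99,"ty":-0.86,"tz":-0.125,"turn":0},{"tx":0.99,"ty":-0.86,"tz":-0.125,"turn":0},{"tx":0.99,"ty":-0.86,"tz":-0.125,"turn":0},{"tx":0.99,"ty":-0.86,"tz":-0.125,"turn":0},{"tx":0.99,"ty":-0.86,"tz":-0.125,"turn":0},{"tx":0.99,"ty":-0.86,"tz":-0.125,"turn":0},{"tx":0.99,"ty":-0.86,"tz":-0.125,"turn":0}]' 100 40 || exit
cat > mouth.py <<'E'
from h import *
s=sense();print(s["t"],s["position"],s["orientation"],s["contact_force"]); c=calibration("wrist"); p,d=camera("wrist"); np.savez("w2.npz",p=p,d=d); save("pics/w2.png",p)
v,u=np.mgrid[0:480,0:640]; P=pts(c,u,v,d); z=P[...,2]
near=np.hypot(P[...,0]-.514,P[...,1]+.125)<.06
zr=np.median(z[near&(z>.114)&(z<.13)]); print("rim",zr)
m=near&(abs(z-zr)<.004); q=P[m][:,:2]
h=cv2.convexHull((q*1000).astype(np.float32)); print("outer",cv2.fitEllipse(h)); print("circ",cv2.minEnclosingCircle(h))
# rim outer edge by pixels; dark slot pixels between bore and 39mm, cast onto rim plane
Q=onplane(c,u,v,zr); cen=np.array(cv2.fitEllipse(h)[0])/1000
dx,dy=Q[...,0]-cen[0],Q[...,1]-cen[1]; r=np.hypot(dx,dy)
g=cv2.cvtColor(p,cv2.COLOR_RGB2GRAY); ring=(r>.030)&(r<.037)
print("ring grey pct",np.percentile(g[ring],[2,10,50,90]))
dark=ring&(g<0.6*np.median(g[ring])); th=np.arctan2(dy[dark],dx[dark])
print("n",dark.sum(),"axis deg",np.degrees(np.angle(np.mean(np.exp(2j*th))))/2)
for k in (1,-1):
    t=th[np.cos(th)*k>0]; 
    if k<0: t=np.mod(t,2*np.pi)
    t=np.degrees(t); print(len(t),t.mean(),np.percentile(t,[2,98]))
E
python3 mouth.py
```

```text
t: 1.7
position: [0.4605, -0.1533, 0.2811]
orientation: [180.0, 0.0, 17.0]
contact_force: [0.5, 0.3, -0.1]
opening: 0.085
1.7 [ 0.46047272 -0.15329504  0.28111649] [1.79991429e+02 3.87278613e-02 1.69862232e+01] [ 0.45669211  0.32018387 -0.07577383]
rim 0.11804206038097234
outer ((513.5510864257812, -124.79845428466797), (87.87894439697266, 87.91765594482422), 62.56314468383789)
circ ((513.4732666015625, -124.81212615966797), 44.10477066040039)
ring grey pct [  2.  17.  43. 131.]
n 417 axis deg 8.577196350242582
223 8.149596804731454 [-4.51863526 21.15652398]
194 189.07418687286471 [175.30376227 202.8367145 ]
```

View pics/w2.png

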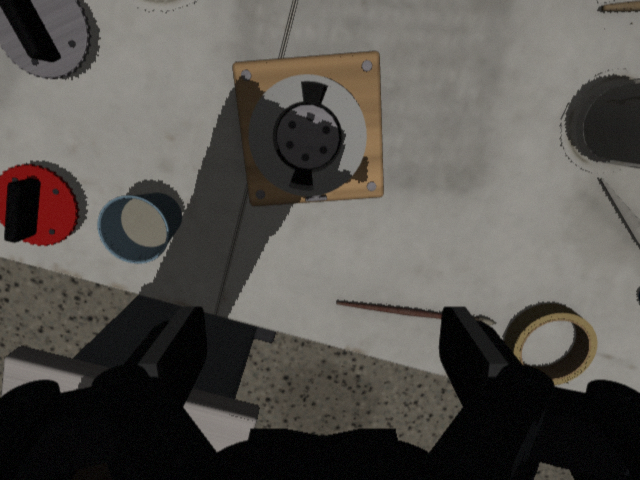

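The wrist view shows the mouth at about (308,137), with slots at (314,92) and (302,178). The grey cap is at the top left (45,35). The rim measures 87.9 mm across, which fits, at z = 0.118. Its centre is (0.5135,-0.1248), and the slot axis is about 8.5° (the scene view gave 8.3°). Now to the cap.

```bash
python3 -m crank '[{"tx":0.2,"ty":-0.575,"tz":0.075,"turn":-0.48},{"tx":0.2,"ty":-0.575,"tz":0.075,"turn":-0.48},{"tx":0.2,"ty":-0.575,"tz":0.075,"turn":-0.48},{"tx":0.2,"ty":-0.575,"tz":0.075,"turn":-0.48},{"tx":0.2,"ty":-0.575,"tz":0.075,"turn":-0.48},{"tx":0.2,"ty":-0.575,"tz":0.075,"turn":-0.48},{"tx":0.2,"ty":-0.575,"tz":0.075,"turn":-0.48}]' || exit
cat > cap.py <<'E'
from h import *
s=sense();print(s["t"],s["position"],s["orientation"]); c=calibration("wrist"); p,d=camera("wrist"); save("pics/w3.png",p)
v,u=np.mgrid[0:480,0:640]; P=pts(c,u,v,d); z=P[...,2]
near=np.hypot(P[...,0]-.529,P[...,1]-.131)<.055
fl=near&(z>.018)&(z<.032); bar=near&(z>.05)&(z<.063)
print(fl.sum(),bar.sum(),np.median(z[fl]),np.median(z[bar]))
f=lambda m:(P[m][:,:2]*1000).astype(np.float32)
print("flange ell",cv2.fitEllipse(cv2.convexHull(f(fl))),cv2.minEnclosingCircle(f(fl))); print("bar",cv2.minAreaRect(f(bar)))
E
python3 cap.py
```

```text
t: 2.62
position: [0.4702, 0.0894, 0.2513]
orientation: [180.0, 0.0, 38.5]
contact_force: [0.6, -0.4, 0.0]
opening: 0.085
2.625 [0.47021288 0.08944992 0.25130757] [1.79966318e+02 2.40473840e-02 3.85420714e+01]
6238 1125 0.02448870169737738 0.05612718021081292
flange ell ((530.2327880859375, 135.2632293701172), (85.0029525756836, 85.19547271728516), 31.22819709777832) ((530.3654174804688, 135.1243896484375), 42.875396728515625)
bar ((530.12255859375, 134.818603515625), (59.3360710144043, 11.700149536132812), 38.505123138427734)
```

View pics/w3.png

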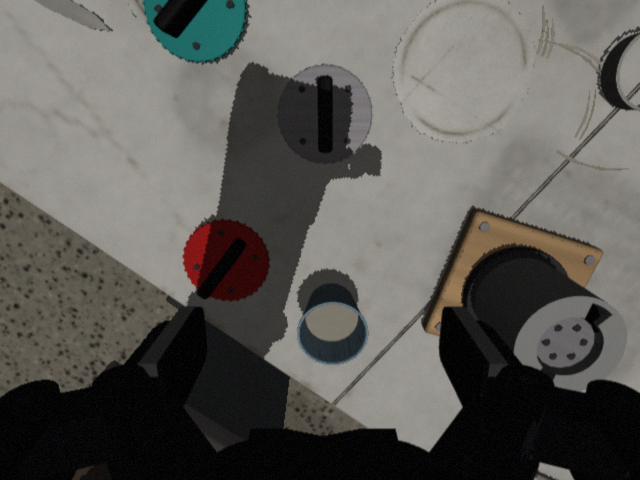

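In this view the grey cap is at (325,113) with its bar already parallel to the tool x axis. Red is at (225,260) and teal at (195,20), both clear. The cap centre is (0.5302,0.1350) at 38.5°, and its sizes match (85 mm flange, 59 x 11.7 mm bar). I'll descend and grip with the TCP at z = 0.028.

```bash
python3 -m crank '[{"tx":0.188,"ty":0.004,"tz":0.1,"turn":0},{"tx":0.188,"ty":0.004,"tz":0.2,"turn":0},{"tx":0.188,"ty":0.004,"tz":0.3,"turn":0},{"tx":0.188,"ty":0.004,"tz":0.4,"turn":0},{"tx":0.188,"ty":0.004,"tz":0.47,"turn":0},{"tx":0.188,"ty":0.004,"tz":0.52,"turn":0},{"tx":0.188,"ty":0.004,"tz":0.558,"turn":0},{"tx":0.188,"ty":0.004,"tz":0.558,"turn":0},{"tx":0.188,"ty":0.004,"tz":0.558,"turn":0}]' &&
python3 -m crank '[{"tx":0,"ty":0,"tz":0,"turn":0},{"tx":0,"ty":0,"tz":0,"turn":0},{"tx":0,"ty":0,"tz":0,"turn":0},{"tx":0,"ty":0,"tz":0,"turn":0},{"tx":0,"ty":0,"tz":0,"turn":0},{"tx":0,"ty":0,"tz":0,"turn":0},{"tx":0,"ty":0,"tz":0,"turn":0},{"tx":0,"ty":0,"tz":0,"turn":0}]' 0 80
```

```text
t: 3.8
position: [0.5302, 0.1371, 0.0288]
orientation: [180.0, -0.1, 38.7]
contact_force: [0.1, -0.1, -0.1]
opening: 0.0854
t: 4.8
position: [0.5299, 0.1372, 0.0283]
orientation: [180.0, -0.0, 38.7]
contact_force: [-0.4, -0.9, 5.2]
opening: 0.0106
```

```bash
python3 -m crank '[{"tx":0,"ty":0,"tz":-0.03,"turn":0},{"tx":0,"ty":0,"tz":-0.12,"turn":0},{"tx":0,"ty":0,"tz":-0.27,"turn":0},{"tx":0,"ty":0,"tz":-0.42,"turn":0},{"tx":0,"ty":0,"tz":-0.45,"turn":0},{"tx":0,"ty":0,"tz":-0.45,"turn":0},{"tx":0,"ty":0,"tz":-0.45,"turn":0}]' || exit
cat > held.py <<'E'
from h import *
s=sense();print(s["t"],s["position"],s["orientation"],s["contact_force"],s["opening"]); c=calibration("wrist"); p,d=camera("wrist"); save("pics/w4.png",p)
v,u=np.mgrid[0:480,0:640]; T=R.from_euler('xyz',s["orientation"],degrees=True).as_matrix()
L=(pts(c,u,v,d)-s["position"])@T   # tool frame
r=np.hypot(L[...,0],L[...,1]); m=(r<.046)&(L[...,2]>-.02)&(L[...,2]<.02)&(d>0)
print("z hist",np.histogram(L[m][:,2],bins=np.arange(-.02,.021,.002)))
np.savez("held.npz",p=p,L=L,d=d)
m&=(L[...,2]>0)
print("flange z",np.median(L[m][:,2])); q=L[m]; A=np.c_[q[:,:2],np.ones(len(q))]; k=np.linalg.lstsq(A,q[:,2],rcond=None)[0]; print("tilt deg",np.degrees(k[:2]))
h=cv2.convexHull((q[:,:2]*1000).astype(np.float32)); print(cv2.minEnclosingCircle(h),cv2.fitEllipse(h))
E
python3 held.py
```

```text
t: 5.68
position: [0.5285, 0.1365, 0.2062]
orientation: [-179.9, 0.2, 38.7]
contact_force: [0.0, 0.1, -1.1]
opening: 0.0107
5.675 [0.5284926  0.13648588 0.20624729] [-1.79937142e+02  1.79111858e-01  3.87143463e+01] [ 0.02102015  0.07173997 -1.11333537] 0.010729707729136288
z hist (array([  265,   235,   243,   218,   203,   181,   162,    91,    64,
          46,    54, 11129,  6115,   208,    74,     0,     0,     0,
           0,     0]), array([-2.00000000e-02, -1.80000000e-02, -1.60000000e-02, -1.40000000e-02,
       -1.20000000e-02, -1.00000000e-02, -8.00000000e-03, -6.00000000e-03,
       -4.00000000e-03, -2.00000000e-03, -1.73472348e-17,  2.00000000e-03,
        4.00000000e-03,  6.00000000e-03,  8.00000000e-03,  1.00000000e-02,
        1.20000000e-02,  1.40000000e-02,  1.60000000e-02,  1.80000000e-02,
        2.00000000e-02]))
flange z 0.0037795245814583943
tilt deg [ 0.26300779 -0.10223553]
((-0.8132150173187256, -0.6074047684669495), 43.114131927490234) ((-0.4215373992919922, -0.5753977298736572), (84.87245178222656, 85.64579010009766), 1.9644867181777954)
```

View pics/w4.png

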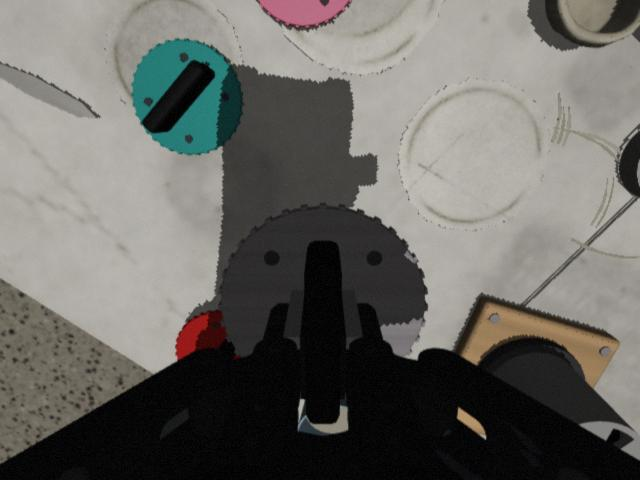

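The cap is held level on the pads in the picture, with the flange seen around (325,290). Its underside is 27.8 mm below the TCP, and the cap axis is about 0.8 mm behind it in tool x. Now to move over the barrel at the slot angle.

```bash
python3 -m crank '[{"tx":-0.07,"ty":0.08,"tz":0,"turn":0.11},{"tx":-0.16,"ty":0.18,"tz":0,"turn":0.25},{"tx":-0.25,"ty":0.28,"tz":0,"turn":0.4},{"tx":-0.34,"ty":0.38,"tz":0,"turn":0.55},{"tx":-0.41,"ty":0.46,"tz":0,"turn":0.64},{"tx":-0.436,"ty":0.488,"tz":0,"turn":0.671},{"tx":-0.436,"ty":0.488,"tz":0,"turn":0.671},{"tx":-0.436,"ty":0.488,"tz":0,"turn":0.671},{"tx":-0.436,"ty":0.488,"tz":0,"turn":0.671}]' && python3 -c "
from h import *
s=sense();print(s['position'],s['orientation'],s['contact_force'],s['moment'])"; python3 held.py
```

```text
t: 6.85
position: [0.5158, -0.1225, 0.208]
orientation: [-180.0, 0.0, 8.7]
contact_force: [-0.2, 1.0, -2.1]
opening: 0.0108
[ 0.51581405 -0.12250702  0.20795722] [-1.79963678e+02  6.95797456e-03  8.69364002e+00] [-0.16075985  0.96728254 -2.11783455] [0.0048889  0.01845148 0.04668157]
6.85 [ 0.51581405 -0.12250702  0.20795722] [-1.79963678e+02  6.95797456e-03  8.69364002e+00] [-0.16075985  0.96728254 -2.11783455] 0.01075890742380373
z hist (array([  258,   256,   228,   218,   213,   190,   138,   112,    53,
          50,    55, 11355,  5891,   217,    73,     0,     0,     0,
           0,     0]), array([-2.00000000e-02, -1.80000000e-02, -1.60000000e-02, -1.40000000e-02,
       -1.20000000e-02, -1.00000000e-02, -8.00000000e-03, -6.00000000e-03,
       -4.00000000e-03, -2.00000000e-03, -1.73472348e-17,  2.00000000e-03,
        4.00000000e-03,  6.00000000e-03,  8.00000000e-03,  1.00000000e-02,
        1.20000000e-02,  1.40000000e-02,  1.60000000e-02,  1.80000000e-02,
        2.00000000e-02]))
flange z 0.0037516802440836472
tilt deg [ 0.21796008 -0.09934873]
((-1.095941185951233, -0.36106178164482117), 43.096500396728516) ((-0.7477445602416992, -0.31610727310180664), (85.15021514892578, 85.59745788574219), 2.1762890815734863)
```

```bash
python3 -m crank '[{"tx":-0.005,"ty":0.0055,"tz":0.04,"turn":0.004},{"tx":-0.005,"ty":0.0055,"tz":0.09,"turn":0.004},{"tx":-0.005,"ty":0.0055,"tz":0.125,"turn":0.004},{"tx":-0.005,"ty":0.0055,"tz":0.145,"turn":0.004},{"tx":-0.005,"ty":0.0055,"tz":0.145,"turn":0.004},{"tx":-0.005,"ty":0.0055,"tz":0.145,"turn":0.004},{"tx":-0.005,"ty":0.0055,"tz":0.145,"turn":0.004}]' && python3 -c "
from h import *
s=sense();print(s['position'],s['orientation'],s['contact_force'],s['moment'])
p,d=camera('side'); save('pics/s5.png',p[210:370,220:400],4)
"
```

```text
t: 7.78
position: [0.5144, -0.1268, 0.1507]
orientation: [180.0, -0.1, 8.3]
contact_force: [0.3, -0.2, -2.2]
opening: 0.0106
[ 0.5144293  -0.12678446  0.15068258] [ 1.79975568e+02 -6.15153576e-02  8.34121989e+00] [ 0.34495621 -0.24820073 -2.18699233] [-0.02813963 -0.00350794 -0.00028095]
```

View pics/s5.png

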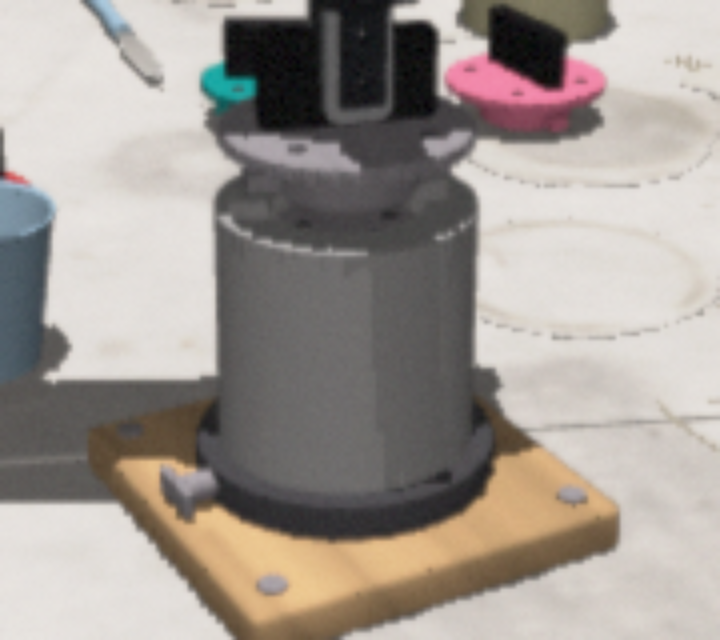

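The cap is hovering centred over the barrel: flange edges at columns 218–474, barrel edges at 217–477. I'll lower it carefully.

```bash
python3 -m crank '[{"tx":0,"ty":-0.0045,"tz":0.006,"turn":0},{"tx":0,"ty":-0.0045,"tz":0.012,"turn":0},{"tx":0,"ty":-0.0045,"tz":0.018,"turn":0},{"tx":0,"ty":-0.0045,"tz":0.022,"turn":0},{"tx":0,"ty":-0.0045,"tz":0.025,"turn":0},{"tx":0,"ty":-0.0045,"tz":0.025,"turn":0}]' && python3 -c "
from h import *
s=sense();print(s['position'],s['orientation'],s['contact_force'],s['moment'])"
```

```text
t: 8.57
position: [0.5137, -0.125, 0.14]
orientation: [-180.0, 0.0, 8.3]
contact_force: [-0.1, 0.5, -2.0]
opening: 0.0104
[ 0.51367242 -0.12497909  0.14000422] [-1.79998819e+02  9.85106255e-03  8.33700397e+00] [-0.14312863  0.51264118 -1.97189377] [-0.00912483 -0.03506486  0.02303422]
```

```bash
python3 -m crank '[{"tx":0,"ty":0,"tz":0.004,"turn":0},{"tx":0,"ty":0,"tz":0.008,"turn":0},{"tx":0,"ty":0,"tz":0.012,"turn":0},{"tx":0,"ty":0,"tz":0.012,"turn":0},{"tx":0,"ty":0,"tz":0.012,"turn":0}]' && python3 -c "
from h import *
s=sense();print(s['position'],s['orientation'],s['contact_force'],s['moment'])"
```

```text
t: 9.2
position: [0.5139, -0.125, 0.1355]
orientation: [180.0, -0.0, 8.3]
contact_force: [-0.2, 0.1, 3.2]
opening: 0.0106
[ 0.51391208 -0.12496522  0.1354604 ] [ 1.79990816e+02 -2.09553685e-02  8.34281617e+00] [-0.21964687  0.14339947  3.17637401] [ 0.03175377  0.07942027 -0.0070054 ]
```

The force rose by 5 N at 3.5 mm of yield, which is the spring, so the lugs are in the slots. I'll push down to just under the lip.

```bash
python3 -m crank '[{"tx":0,"ty":0,"tz":0.004,"turn":0},{"tx":0,"ty":0,"tz":0.008,"turn":0},{"tx":0,"ty":0,"tz":0.012,"turn":0},{"tx":0,"ty":0,"tz":0.0165,"turn":0},{"tx":0,"ty":0,"tz":0.0165,"turn":0},{"tx":0,"ty":0,"tz":0.0165,"turn":0}]' && python3 -c "
from h import *
s=sense();print(s['position'],s['orientation'],s['contact_force'],s['moment'])"
```

```text
t: 9.95
position: [0.514, -0.125, 0.1289]
orientation: [180.0, -0.0, 8.3]
contact_force: [-0.0, 0.2, 5.7]
opening: 0.0106
[ 0.51395531 -0.12501402  0.12886171] [ 1.79987275e+02 -2.46481986e-02  8.33703439e+00] [-0.04479445  0.2424538   5.71859107] [ 0.12995411  0.15747355 -0.01560511]
```

```bash
python3 -m crank '[{"tx":0,"ty":0,"tz":0,"turn":0.06},{"tx":0,"ty":0,"tz":0,"turn":0.12},{"tx":0,"ty":0,"tz":0,"turn":0.18},{"tx":0,"ty":0,"tz":0,"turn":0.24},{"tx":0,"ty":0,"tz":0,"turn":0.24},{"tx":0,"ty":0,"tz":0,"turn":0.24}]' && python3 -c "
from h import *
s=sense();print(s['position'],s['orientation'],s['contact_force'],s['moment'])"
```

```text
t: 10.7
position: [0.5141, -0.125, 0.1289]
orientation: [180.0, -0.0, -2.5]
contact_force: [-0.5, 0.5, 6.2]
opening: 0.0109
[ 0.51414922 -0.12502123  0.12894871] [ 1.79988361e+02 -4.94475195e-02 -2.46424741e+00] [-0.52074628  0.46431908  6.21210746] [-0.02252637  0.06849202 -0.04329932]
```

```bash
python3 -m crank '[{"tx":0,"ty":0,"tz":0,"turn":0.08},{"tx":0,"ty":0,"tz":0,"turn":0.16},{"tx":0,"ty":0,"tz":0,"turn":0.24},{"tx":0,"ty":0,"tz":0,"turn":0.32},{"tx":0,"ty":0,"tz":0,"turn":0.4},{"tx":0,"ty":0,"tz":0,"turn":0.48},{"tx":0,"ty":0,"tz":0,"turn":0.56},{"tx":0,"ty":0,"tz":0,"turn":0.64},{"tx":0,"ty":0,"tz":0,"turn":0.64},{"tx":0,"ty":0,"tz":0,"turn":0.64}]' && python3 -c "
from h import *
s=sense();print(s['position'],s['orientation'],s['contact_force'],s['moment'])"
```

```text
t: 11.95
position: [0.5142, -0.125, 0.1289]
orientation: [-180.0, -0.1, -31.3]
contact_force: [-0.4, -0.3, 5.7]
opening: 0.0108
[ 0.51419356 -0.12503208  0.12894934] [-1.79982953e+02 -5.34613268e-02 -3.12647325e+01] [-0.40924195 -0.34061299  5.69559395] [ 0.07005205  0.02145394 -0.10814326]
```

```bash
python3 -m crank '[{"tx":0,"ty":0,"tz":0,"turn":0.05},{"tx":0,"ty":0,"tz":0,"turn":0.1},{"tx":0,"ty":0,"tz":0,"turn":0.15},{"tx":0,"ty":0,"tz":0,"turn":0.18},{"tx":0,"ty":0,"tz":0,"turn":0.18},{"tx":0,"ty":0,"tz":0,"turn":0.18}]' && python3 -c "
from h import *
s=sense();print(s['position'],s['orientation'],s['contact_force'],s['moment'])"
python3 -m crank '[{"tx":0,"ty":0,"tz":0,"turn":0.02},{"tx":0,"ty":0,"tz":0,"turn":0.04},{"tx":0,"ty":0,"tz":0,"turn":0.04}]' && python3 -c "
from h import *
s=sense();print(s['position'],s['orientation'],s['contact_force'],s['moment'])"
```

```text
t: 12.7
position: [0.5142, -0.1251, 0.1289]
orientation: [-180.0, -0.0, -39.4]
contact_force: [0.2, 0.3, 5.5]
opening: 0.0108
[ 0.51418056 -0.12505882  0.12894354] [-1.79976344e+02 -4.92328385e-02 -3.93661506e+01] [0.17980068 0.26761806 5.54855354] [ 0.01063777  0.00379693 -0.00104511]
t: 13.08
position: [0.5142, -0.125, 0.129]
orientation: [-180.0, -0.1, -41.2]
contact_force: [-0.1, -0.0, 5.1]
opening: 0.0104
[ 0.51417645 -0.12502934  0.12896449] [-1.79977723e+02 -5.08767965e-02 -4.11639039e+01] [-0.09868414 -0.00989351  5.13527093] [-0.00434608 -0.00793085  0.04196176]
```

```bash
python3 -m crank '[{"tx":0,"ty":0,"tz":0,"turn":0.015},{"tx":0,"ty":0,"tz":0,"turn":0.03},{"tx":0,"ty":0,"tz":0,"turn":0.03}]' && python3 -c "
from h import *
s=sense();print(s['orientation'],s['contact_force'],s['moment'])"
python3 - <<'E'
exec(open('held.py').read())
E
```

```text
t: 13.45
position: [0.5141, -0.1251, 0.1289]
orientation: [-180.0, -0.0, -42.5]
contact_force: [-0.6, -0.1, 5.7]
opening: 0.0108
[-1.79991247e+02 -4.77432954e-02 -4.24911194e+01] [-0.64046848 -0.11779616  5.70912107] [-0.1287974   0.1308109   0.29654039]
13.45 [ 0.51407065 -0.12513284  0.12894022] [-1.79991247e+02 -4.77432954e-02 -4.24911194e+01] [-0.64046848 -0.11779616  5.70912107] 0.010786661515437033
z hist (array([  254,   260,   227,   219,   206,   201,   145,   101,    62,
          52,    52, 11021,  6170,   236,   177,  1519,   168,   114,
         129,   107]), array([-2.00000000e-02, -1.80000000e-02, -1.60000000e-02, -1.40000000e-02,
       -1.20000000e-02, -1.00000000e-02, -8.00000000e-03, -6.00000000e-03,
       -4.00000000e-03, -2.00000000e-03, -1.73472348e-17,  2.00000000e-03,
        4.00000000e-03,  6.00000000e-03,  8.00000000e-03,  1.00000000e-02,
        1.20000000e-02,  1.40000000e-02,  1.60000000e-02,  1.80000000e-02,
        2.00000000e-02]))
flange z 0.003882433451212346
tilt deg [ 3.71942907 -0.03003139]
((-0.6055046319961548, 0.2081456035375595), 44.21227264404297) ((0.3756370544433594, 0.19205263257026672), (86.03756713867188, 87.47933197021484), 172.5806427001953)
```

The stop is being felt: Mz has risen to +0.30 N·m near the expected 50°. One small step to confirm.

```bash
python3 -m crank '[{"tx":0,"ty":0,"tz":0,"turn":0.015},{"tx":0,"ty":0,"tz":0,"turn":0.015},{"tx":0,"ty":0,"tz":0,"turn":0.015}]' && python3 -c "
from h import *
s=sense();print(s['orientation'],s['contact_force'],s['moment'])"
```

```text
t: 13.88
position: [0.5141, -0.1251, 0.1289]
orientation: [-180.0, -0.1, -43.1]
contact_force: [-0.2, -1.4, 6.6]
opening: 0.0105
[-1.79996482e+02 -5.29632184e-02 -4.31227891e+01] [-0.22978444 -1.37917735  6.59487872] [-0.10024788  0.06591269  0.5421874 ]
```

Stop confirmed at 0.54 N·m. I'll relieve the twist by about 1.3° and let the spring lift the cap 4 mm into the notches.

```bash
python3 -m crank '[{"tx":0,"ty":0,"tz":0,"turn":-0.03},{"tx":0,"ty":0,"tz":-0.002,"turn":-0.03},{"tx":0,"ty":0,"tz":-0.004,"turn":-0.03},{"tx":0,"ty":0,"tz":-0.006,"turn":-0.03},{"tx":0,"ty":0,"tz":-0.008,"turn":-0.03},{"tx":0,"ty":0,"tz":-0.0095,"turn":-0.03},{"tx":0,"ty":0,"tz":-0.0095,"turn":-0.03},{"tx":0,"ty":0,"tz":-0.0095,"turn":-0.03}]' && python3 -c "
from h import *
s=sense();print(s['position'],s['orientation'],s['contact_force'],s['moment'])"
```

```text
t: 14.88
position: [0.5139, -0.125, 0.1326]
orientation: [-180.0, -0.0, -41.8]
contact_force: [0.9, -1.5, 4.0]
opening: 0.0108
[ 0.51391017 -0.1250185   0.13259633] [-1.79990290e+02 -2.19481634e-02 -4.18386366e+01] [ 0.89262532 -1.47637102  4.03616125] [-0.18656614 -0.42999681  0.11252238]
```

```bash
python3 -m crank '[{"tx":0,"ty":0,"tz":-0.001,"turn":0},{"tx":0,"ty":0,"tz":-0.0015,"turn":0},{"tx":0,"ty":0,"tz":-0.0015,"turn":0}]' && python3 -c "
from h import *
s=sense();print(s['position'],s['orientation'],s['contact_force'],s['moment'])"
```

```text
t: 15.25
position: [0.5137, -0.125, 0.1328]
orientation: [180.0, 0.0, -41.8]
contact_force: [3.4, -1.4, -2.2]
opening: 0.0105
[ 0.51374473 -0.12496736  0.13284887] [ 1.79995979e+02  4.65390426e-03 -4.18358815e+01] [ 3.36769308 -1.41784445 -2.2309967 ] [-0.33629664 -0.9547689   0.10308453]
```

The force fell to the bare weight within 0.25 mm of motion, so the lugs are seated against the notch roofs. Release, then retreat upward.

```bash
python3 -m crank '[{"tx":0,"ty":0,"tz":0,"turn":0},{"tx":0,"ty":0,"tz":0,"turn":0},{"tx":0,"ty":0,"tz":0,"turn":0},{"tx":0,"ty":0,"tz":0,"turn":0},{"tx":0,"ty":0,"tz":0,"turn":0},{"tx":0,"ty":0,"tz":0,"turn":0}]' 100 && python3 -m crank '[{"tx":0,"ty":0,"tz":-0.05,"turn":0},{"tx":0,"ty":0,"tz":-0.15,"turn":0},{"tx":-0.1,"ty":0,"tz":-0.28,"turn":0},{"tx":-0.2,"ty":0,"tz":-0.4,"turn":0},{"tx":-0.2,"ty":0,"tz":-0.4,"turn":0},{"tx":-0.2,"ty":0,"tz":-0.4,"turn":0}]'
python3 - <<'E'
from h import *
s=sense(); c=calibration("wrist"); p,d=camera("wrist"); q,_=camera("side")
save("pics/end.png",np.hstack([cv2.resize(p,(400,300)),cv2.resize(q[200:335,220:400],(400,300))]))
v,u=np.mgrid[0:480,0:640]; P=pts(c,u,v,d); z=P[...,2]
near=np.hypot(P[...,0]-.5135,P[...,1]+.125)<.043
fl=near&(z>.12)&(z<.14); bar=near&(z>.15)&(z<.175)
print(fl.sum(),bar.sum(),"flange z",np.median(z[fl]),"exp .129; bar top",np.median(z[bar]),"exp .161")
A=np.c_[P[fl][:,:2],np.ones(fl.sum())]; k=np.linalg.lstsq(A,P[fl][:,2],rcond=None)[0]; print("tilt",np.degrees(k[:2]))
f=lambda m:(P[m][:,:2]*1000).astype(np.float32)
print("bar",cv2.minAreaRect(f(bar)),"flange",cv2.fitEllipse(cv2.convexHull(f(fl))))
E
```

```text
t: 16.0
position: [0.5137, -0.1249, 0.1331]
orientation: [180.0, 0.0, -41.8]
contact_force: [-0.6, -0.7, 0.4]
opening: 0.0857
t: 16.75
position: [0.4541, -0.0717, 0.2932]
orientation: [-180.0, -0.0, -41.8]
contact_force: [0.8, 0.1, -0.8]
opening: 0.0855
9098 1691 flange z 0.1290401453826149 exp .129; bar top 0.1607306237095989 exp .161
tilt [ 0.04214906 -0.05076266]
bar ((512.9544677734375, -124.81857299804688), (11.623169898986816, 59.986576080322266), 47.8166618347168) flange ((513.250244140625, -124.79927062988281), (85.0485610961914, 85.29817199707031), 148.07876586914062)
```

View pics/end.png

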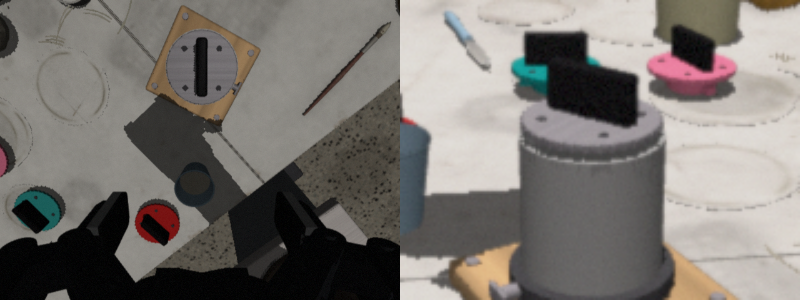

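The cap sits level on the barrel with the bar at -42.2°, and the flange top is at 0.1290, as expected when locked. Nothing else has moved. Handing in.

```bash
python3 -c "
from rig import *
print(hand_in())"
```

```text
the job is handed in; nothing more can be done
None
```

The die cap is fitted to the barrel and locked, and the job was handed in at about 17 s. I gripped the grey steel cap by its bar and lowered the lugs through the slots, which lie at about 8.5°. I then pushed down 10 mm against the spring, twisted clockwise to the stop and let the spring lift the cap before letting go.

- **Forces:** The spring force read about 8 N with the cap pushed down. I stopped twisting at 0.54 N·m on the stop, then eased back 1.3°. As the cap rose, the force fell sharply when the lugs met the notch roofs. The largest force between cap and barrel at the end of any move was under 10 N; I did not record it between moves.
- **Final check after release:** The flange top was at 129.0 mm (129 expected when locked), with a tilt below 0.1°. The bar was turned about 50.7° clockwise of the slots; the stop is at 49.8°, so this agrees within measuring error. The gripper was clear of everything.
- **Bystanders:** The robot never went near the pot, the cup or the ring cutter. The last pictures show the cup in place; I did not measure the positions of the three again.
- **Mishaps:** My first move command was refused because keys were missing, and the arm did not move. One tilt reading of 3.7°, taken while twisting, was false: it included points on the barrel rim.

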